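# Take the tall coil off its post

### The arm

A 7-joint arm with a two-finger parallel gripper is mounted at the origin on a cart in front of the work surface, level with it; the furniture and walls round the work are solid. World frame = base frame: x ahead of the robot, y to its left, z up, the work surface at z = 0. Lengths are in m, angles in rad, forces in N, time in s.
With the tool pointing down it reaches from about 0.4 to 0.875 m from the base axis. Payload 4.4 kg.
Tool frame: the origin (TCP) lies midway between the tips of the shut fingers; the grasp point (between the pads) lies 19 mm behind it (manip.tcp_to_grasp is the y of the grasp point in the tool frame, in m); y points along the fingers, x is the direction in which the jaws open and shut, and the axes are right-handed (so a half turn about y gives the same grasp; the last joint's range is limited). The gripper opens to 85 mm and grips with 20 to 120 N. Pads are 22 mm wide; open, the fingers measure 114 mm over their backs; the gripper's body (76 mm by 85 mm) begins 54 mm behind the grasp point. The pads swing forward as they close: fully open they stand 13 mm farther back than shut.
Start: joints at [-1.369, 0.628, 0.038, 1.517, -0.027, 0.996, -0.02], TCP at [0.172, 0.627, 0.231] pointing down, gripper open.
Joint ranges: [-3.06, 3.06], [-0.37, 2.12], [-1.25, 1.32], [0.18, 2.47], [-1.1, 4.24], [0.23, 1.98], [-2.94, 2.94]. Speed limits (rad/s): [2.57, 2.57, 3.14, 3.14, 3.14, 3.14, 3.14].

### API

Orientations are given as a rotation vector (axis times angle).
In Python, from workcell import manip gives the robot as it stands. The module is installed in compiled form; this text tells all that it offers. Calls block until the motion is done:
- manip.movep(position, orientation): joint-space move of the TCP to a pose.
- manip.servo_line(position, ori=None, max_speed=0.15, threshold=None): straight line of the TCP; ori=None keeps the orientation; max_speed is the mean speed in m/s. With threshold (N) it stops when the force on the tool has changed by that much, and returns True; else False.
- manip.movej(angles): joint-space move.
- manip.release() and manip.grasp(): open the fingers fully, or close them until they stop; the grip force is fixed at half the most.
- manip.wait(seconds).
- manip.solve_ik(position, orientation): joint angles nearest the present ones, or None.
- manip.get_image(name): name is "side" or "top"; returns the picture (384x512x3 uint8, red, green, blue); there is no depth.
- manip.camera_params(name): a dict with "fx", "fy", "cx", "cy" (pixels), "eye" and "rotation" of the camera in the world. Camera axes: x right, y down, z forward; pixel columns grow to the right and rows downward; lengths in m; the calibration is good to about 2 mm. A picture is of the moment at which its call begins. camera_params takes no time and is no camera call.
A pose or a line that the arm cannot do raises manip.IKError and nothing moves.
- manip.hand_in(): hands the job in, once; it reports no verdict.
Readings, each from a call of its own:
- manip.get_time_s(): time.
- manip.get_qpos(): joint angles.
- manip.get_joint_vel(): joint speeds.
- manip.get_joint_torque(): joint torques, N m.
- manip.get_position(): TCP position.
- manip.get_tool_rot(): TCP orientation.
- manip.get_wrist_force(): force on the tool from outside, world axes, zero at the start.
- manip.get_ft_torque(): the same for the moment, N m.
- manip.get_gripper_width(): finger opening in m.
Only numpy, scipy, OpenCV 4.12 (cv2) and the standard library are available. Lean on these libraries where they do the work, as an engineer would, in place of code of your own. Each camera call takes 0.05 s, during which the arm holds its last target.

### The job

Lift the tall wire coil straight up off its post on the three-post stand and set it down gently, standing upright, inside the empty grey tray, without letting it drop. Leave the two low coils on their posts.

Things in the scene. Friction and masses are not known exactly. Their poses are not given: they have to be found in the camera images.
- tall_coil: The tall one of three copper-wound bobbins with black end flanges: 52 mm tall, the other two are 26 mm. Lower flange 42 mm across and 4 mm thick; above it the winding and the upper flange are a straight round drum 35 mm across, the place to grip. Bore 16 mm right through; it sits loose on an 11 mm post. Mass about 0.15 kg. Origin: centre of its underside; z points up along the bore.
- post_stand: Aluminium base plate 76 x 204 x 12 mm, screwed down, with three upright steel posts in a row along its y axis at y = -70, 0 and +70 mm, x = 0. Posts are 11 mm across and 62 mm tall above the plate, their tips 74 mm above the worktop, 10 mm above the top of the tall coil. One coil stands on each post, its underside on the plate. Origin: centre of the plate's underside on the worktop; z up.
- coil_tray: Empty grey open tray, 110 mm (its x) x 130 mm (its y), walls 3 mm thick and 14 mm high, floor 3 mm thick; it stands loose on the worktop on the robot's side of the stand. Mass 0.8 kg. Origin: centre of its underside; z up.
- short_coil: Low narrow bobbin, 26 mm tall, lower flange 42 mm across, drum 35 mm across; stays on its post. Origin: centre of its underside.
- wide_coil: Low wide bobbin, 26 mm tall, lower flange 56 mm across, drum 50 mm across; stays on its post. Origin: centre of its underside.
- magnifier_b: White magnifier lamp clamped to the front edge of the worktop, fixed in the way to the left of the work: its post rises from about (x 0.25, y 0.12) m to a joint 0.38 m high at (0.31, 0.15), from where its level arm (0.34 to 0.39 m high) runs to (0.62, 0.27) and carries a round head 0.23 to 0.41 m high over x 0.59 to 0.87, y 0.23 to 0.55. Pass above it (over 0.45 m) to come from the left, then work to the right of it. The listed origin has no use.
- magnifier: Second white magnifier lamp, fixed, to the right of the work: base near (0.80, -0.14) m, arm rising to a joint 0.32 m high at (0.58, -0.31) and on to (0.40, -0.43), head near (0.26, -0.40), 0.07 to 0.32 m high. Stay to the left of it. The listed origin has no use.

How it is judged:
On the way:
1. the tall coil is off its post: upright, its underside above the post's tip (height (world z) of tall_coil above 0.074 m and angle between tall_coil's own z axis and vertical below 0.4 rad), for 0.1 s.
At the end, for the whole second after the job is handed in: the tall coil stands at rest on the tray's floor, between the walls (its centre within 35 mm along the tray's x and 45 mm along its y of the tray's centre), lower flange down and upright within about 8 degrees; the two low coils are still on their posts, within 15 mm of where they began (x of tall_coil in the frame of coil_tray between -0.035 and 0.035 m and y of tall_coil in the frame of coil_tray between -0.045 and 0.045 m and z of tall_coil in the frame of coil_tray between 0 and 0.008 m and angle between tall_coil's own z axis and vertical below 0.15 rad and linear speed of tall_coil below 0.02 m/s and distance of each of short_coil, wide_coil from where it was at the start of the episode below 0.015 m); the robot touches nothing.
It fails at once if the tall coil is let go over the tray with its underside more than about 20 mm above the tray's floor (horizontal distance between tall_coil and coil_tray below 0.1 m and z of tall_coil in the frame of coil_tray above 0.023 m and not (contact force between tall_coil and the fingers above 0.05 N)).
It also fails if it takes over 48 s, if anything falls off the work surface, if the arm or the gripper's body presses on something with over 40 N, if the wrist force passes 120 N, or if a joint passes its speed limit or range.

## Working session

There is one attempt and no reset: what is moved stays moved. The work goes in short steps, each a Python script; the robot and the scene stay as the last script left them, time stands still between calls to the robot, and variables do not carry over. Pictures are saved under pics/ and viewed, and the job is handed in when it is done.

```bash
mkdir -p pics; python3 - <<'E'
from workcell import manip
import cv2,numpy as np
for n in("side","top"):
    im=manip.get_image(n); cv2.imwrite(f"pics/{n}0.png",im[:,:,::-1])
    p=manip.camera_params(n); print(n,{k:np.round(v,4).tolist() for k,v in p.items()})
print(manip.get_time_s(),manip.get_position(),manip.get_tool_rot(),manip.tcp_to_grasp)
E
```

```text
side {'fx': 444.2409, 'fy': 444.2409, 'cx': 255.3561, 'cy': 198.2001, 'eye': [1.3922, 0.0571, 0.5298], 'rotation': [-1.5917, -1.6843, 0.9119]}
top {'fx': 373.4778, 'fy': 373.4778, 'cx': 256.9457, 'cy': 191.8994, 'eye': [0.4148, -0.005, 1.0062], 'rotation': [-2.1267, 2.1701, -0.1231]}
0.1 [0.17181708 0.6262826  0.23046487] [-1.32518578 -1.0087054   1.01099865] -0.0187
```

View pics/side0.png

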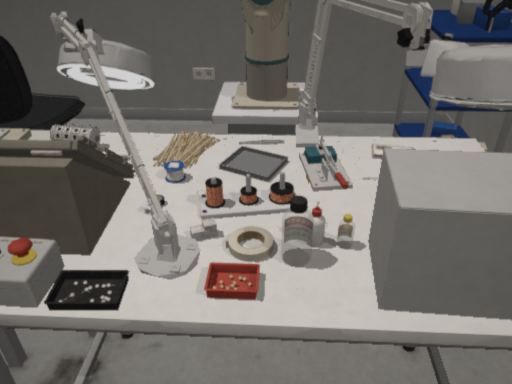

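View pics/top0.png

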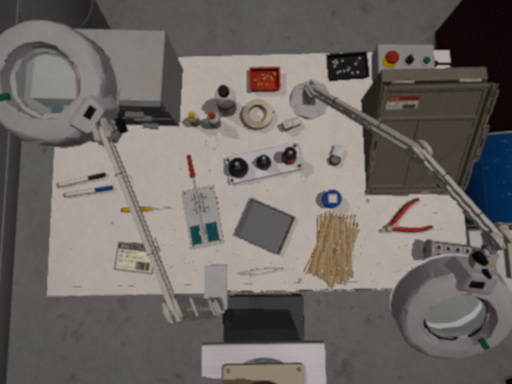

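```bash
cat > h.py <<'E'
import numpy as np,cv2
from scipy.spatial.transform import Rotation as R
from workcell import manip
def ray(n,u,v):
    p=manip.camera_params(n); d=np.array([(u-p['cx'])/p['fx'],(v-p['cy'])/p['fy'],1.]);
    return np.array(p['eye']),R.from_rotvec(p['rotation']).as_matrix()@d
def onz(n,u,v,z):
    e,d=ray(n,u,v); return e+d*(z-e[2])/d[2]
def px(n,P):
    p=manip.camera_params(n); c=R.from_rotvec(p['rotation']).as_matrix().T@(np.array(P)-p['eye'])
    return p['fx']*c[0]/c[2]+p['cx'],p['fy']*c[1]/c[2]+p['cy']
E
python3 - <<'E'
import cv2
from h import *
print(onz('top',289,155,.064),onz('side',214,180,.064),onz('top',266,225,.003))
t=cv2.imread('pics/top0.png');s=cv2.imread('pics/side0.png')
a=cv2.resize(t[135:260,215:325],None,fx=4.6,fy=4.6,interpolation=cv2.INTER_CUBIC)
b=cv2.resize(s[140:220,180:320],None,fx=5.5,fy=5.5,interpolation=cv2.INTER_CUBIC)
cv2.imwrite('pics/tc.png',a);cv2.imwrite('pics/sc.png',b)
E
```

```text
[ 0.63058043 -0.07734042  0.064     ] [ 0.63279343 -0.07842757  0.064     ] [ 0.45464616 -0.01476685  0.003     ]
```

View pics/tc.png

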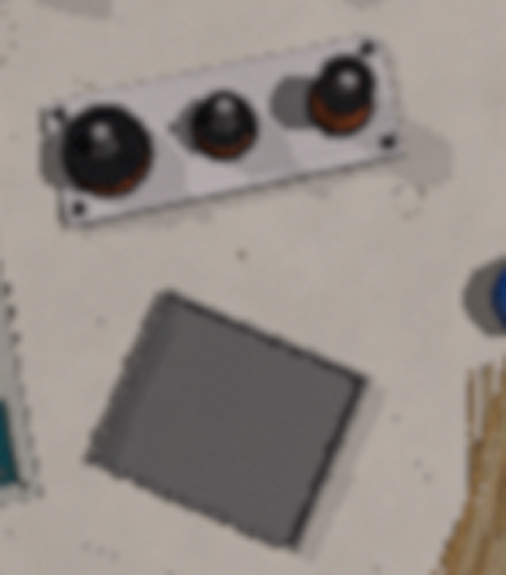

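View pics/sc.png

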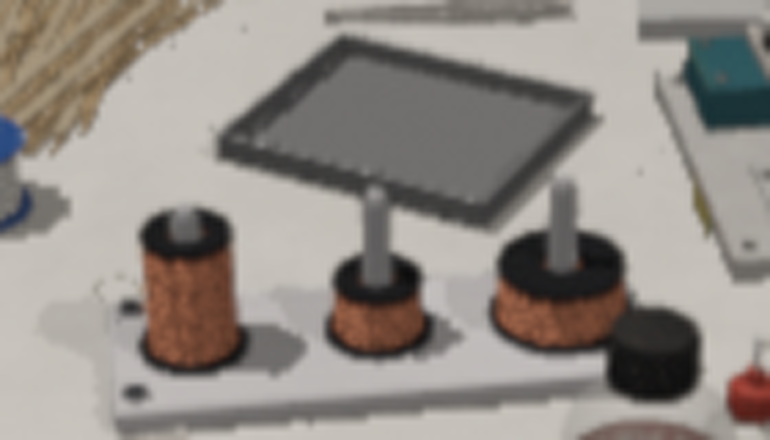

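The top view shows the tall coil at about (290,155), and the grey tray, turned, at about (266,225). In the side view the coil is at about (214,192), the only tall one. Next I measure them with masks.

```bash
python3 - <<'E'
from h import *
t=cv2.imread('pics/top0.png');s=cv2.imread('pics/side0.png')
def comp(mask,u,v):
    n,l,st,c=cv2.connectedComponentsWithStats(mask.astype(np.uint8)); 
    k=l[v,u]; return (l==k),st[k],c[k]
def cam(im,n,x0,y0,x1,y1,zt,K=8):
    c=cv2.resize(im[y0:y1,x0:x1],None,fx=K,fy=K,interpolation=cv2.INTER_CUBIC).max(2)
    m=(c<75).astype(np.uint8)
    cs,_=cv2.findContours(m,cv2.RETR_EXTERNAL,cv2.CHAIN_APPROX_NONE)
    for q in cs:
        if cv2.contourArea(q)>60*K:
            e=cv2.fitEllipse(cv2.convexHull(q)); u,v=[(e[0][i]+.5)/K-.5+(x0,y0)[i] for i in(0,1)]
            print(n,'ell',np.round([u,v],2),np.round(np.array(e[1])/K,1),round(e[2]),'->',np.round(onz(n,u,v,zt),4), cv2.boundingRect(q))
cam(t,'top',278,143,300,168,.064)
cam(s,'side',200,174,228,189,.064)
# posts tips brightest & expected line: low coils
cam(t,'top',250,150,277,172,.038); cam(t,'top',222,150,252,182,.038)
# tray
g=t.astype(int); m=(g.max(2)<120)&(g.max(2)-g.min(2)<25)
mm,st,c=comp(m,266,225); print(st,c)
cs,_=cv2.findContours(mm.astype(np.uint8),cv2.RETR_EXTERNAL,cv2.CHAIN_APPROX_NONE)
r=cv2.minAreaRect(cs[0]);print(r)
for z in(0.,.014):
  B=np.array([onz('top',*b,z)[:2] for b in cv2.boxPoints(r)]);print(z,B.round(4).tolist(),B.mean(0),np.linalg.norm(np.roll(B,1,0)-B,axis=1))
gs=s.astype(int)
m=(gs.max(2)<135)&(gs.max(2)-gs.min(2)<25); m[:, :215]=0; m[184:]=0
mm,st,c=comp(m,255,162);print(st,c)
cs,_=cv2.findContours(mm.astype(np.uint8),cv2.RETR_EXTERNAL,cv2.CHAIN_APPROX_NONE)
ap=cv2.approxPolyDP(cv2.convexHull(cs[0]),4,True)[:,0];print(ap.tolist())
for a in ap: print(a,onz('side',*a,.014).round(4),onz('side',*a,0).round(4))
E
```

```text
top ell [288.3  155.55] [14.8 17.9] 29 -> [ 0.6292 -0.0755  0.064 ] (24, 35, 122, 136)
side ell [213.38 182.56] [ 9.8 16. ] 88 -> [ 0.6426 -0.0783  0.064 ] (47, 36, 126, 74)
top ell [262.68 162.09] [14.2 15.2] 89 -> [ 0.619  -0.0093  0.038 ] (45, 43, 121, 114)
top ell [236.39 166.72] [19.2 23.4] 124 -> [0.6081 0.0603 0.038 ] (41, 66, 167, 155)
[ 234  198   61   57 2086] [264.02013423 225.92521572]
((263.8803405761719, 225.91639709472656), (50.44590759277344, 41.85693359375), 23.629379272460938)
0.0 [[0.4299, 0.0758], [0.5324, 0.0292], [0.475, -0.0943], [0.3742, -0.0465]] [ 0.45286553 -0.00893059] [0.1344075  0.11260924 0.13608136 0.11163114]
0.014 [[0.4297, 0.0747], [0.5307, 0.0287], [0.4742, -0.093], [0.3747, -0.0459]] [ 0.45233632 -0.00887645] [0.13253737 0.11104241 0.13418794 0.11007791]
[ 219  146   70   38 1559] [254.41821681 163.84477229]
[[219, 168], [242, 146], [288, 161], [270, 181], [246, 183]]
[219 168] [ 0.4972 -0.0888  0.014 ] [ 0.4729 -0.0928  0.    ]
[242 146] [ 0.3828 -0.0449  0.014 ] [ 0.3555 -0.0476  0.    ]
[288 161] [0.4565 0.0719 0.014 ] [0.4311 0.0723 0.    ]
[270 181] [0.5499 0.0321 0.014 ] [0.527  0.0314 0.    ]
[246 183] [ 0.5607 -0.0205  0.014 ] [ 0.5382 -0.0226  0.    ]
```

```bash
python3 - <<'E'
from h import *
t=cv2.imread('pics/top0.png');s=cv2.imread('pics/side0.png')
C=np.array([[42,108],[380,38],[405,150],[65,225]])/4.6+[215,135]-.4
B=np.array([onz('top',*c,.012)[:2] for c in C]);print(B.round(4).tolist(),B.mean(0),np.linalg.norm(np.roll(B,1,0)-B,axis=1))
# copper drum column limits in side view
g=s.astype(int); cop=(g[:,:,2]-g[:,:,0]>40)
for r in range(186,205,3): 
    w=np.where(cop[r,200:230])[0]+200; print(r,w.min(),w.max(),onz('side',w.mean(),r,.064-.0).round(3))
def draw(im,n,c,x0,y0,w,h,K,f):
    o=cv2.resize(im[y0:y0+h,x0:x0+w],None,fx=K,fy=K,interpolation=cv2.INTER_CUBIC)
    for (rad,z,col) in((.0175,.064,(0,255,0)),(.021,.014,(255,255,0)),(.0055,.074,(0,0,255))):
        P=np.array([px(n,[c[0]+rad*np.cos(a),c[1]+rad*np.sin(a),z]) for a in np.linspace(0,6.3,50)])
        cv2.polylines(o,[(((P-[x0,y0]+.5)*K)).astype(int)],True,col,1)
    return cv2.copyMakeBorder(o,0,400-o.shape[0],0,400-o.shape[1],cv2.BORDER_CONSTANT)
c=(.632,-.0785)
cv2.imwrite('pics/ov.png',np.hstack([draw(t,'top',c,272,138,32,36,11,0),draw(s,'side',c,198,172,32,38,10,0)]))
E
```

```text
[[0.638, 0.0962], [0.6758, -0.1047], [0.608, -0.1171], [0.5677, 0.0832]] [ 0.62235575 -0.01059894] [0.07143077 0.20440488 0.06892007 0.20437191]
186 206 221 [ 0.655 -0.074  0.064]
189 206 221 [ 0.666 -0.075  0.064]
192 206 221 [ 0.677 -0.073  0.064]
195 206 221 [ 0.688 -0.072  0.064]
198 207 222 [ 0.698 -0.068  0.064]
201 207 222 [ 0.708 -0.067  0.064]
204 208 220 [ 0.718 -0.066  0.064]
```

View pics/ov.png

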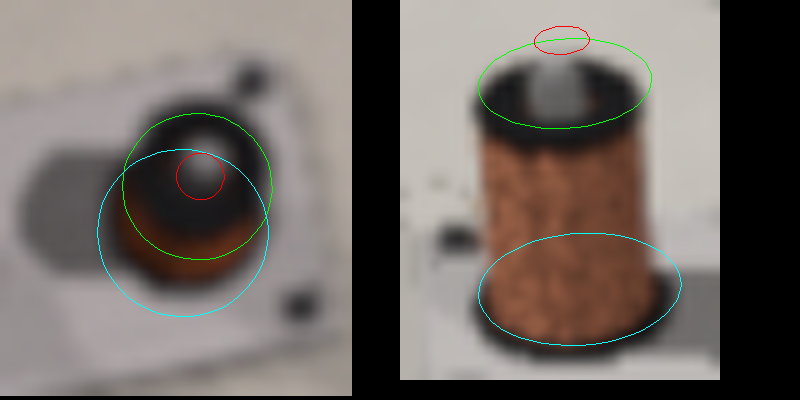

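The first guess of the coil position, (.632, -.0785), is about 2 px off in both views: it is too near in x and slightly too far left. The plate corners give (.636, -.079), and both shifts point to about (.637, -.080). I check that and plan joint solutions.

```bash
cat >> h.py <<'E'
def ori(ang,flip=False):
    x=np.array([np.cos(ang),np.sin(ang),0])*(-1 if flip else 1); y=np.array([0,0,-1.]); return R.from_matrix(np.c_[x,y,np.cross(x,y)]).as_rotvec()
C=np.array([.637,-.0802]); A=np.arctan2(.191,.982); T=np.array([.4535,-.0095])
E
python3 - <<'E'
from h import *
t=cv2.imread('pics/top0.png');s=cv2.imread('pics/side0.png')
def draw(im,n,c,x0,y0,w,h,K):
    o=cv2.resize(im[y0:y0+h,x0:x0+w],None,fx=K,fy=K,interpolation=cv2.INTER_CUBIC)
    for (rad,z,col) in((.0175,.064,(0,255,0)),(.021,.014,(255,255,0)),(.0055,.074,(0,0,255))):
        P=np.array([px(n,[c[0]+rad*np.cos(a),c[1]+rad*np.sin(a),z]) for a in np.linspace(0,6.3,50)])
        cv2.polylines(o,[(((P-[x0,y0]+.5)*K)).astype(int)],True,col,1)
    return cv2.copyMakeBorder(o,0,400-o.shape[0],0,400-o.shape[1],cv2.BORDER_CONSTANT)
cv2.imwrite('pics/ov2.png',np.hstack([draw(t,'top',C,272,138,32,36,11),draw(s,'side',C,198,172,32,38,10)]))
print(R.from_rotvec(manip.get_tool_rot()).as_matrix().round(2).tolist())
for f in(0,1):
  for p in([.172,.5,.55],[.5,.1,.55],[*C,.30],[*C,.029],[*T,.03]):
    q=manip.solve_ik(p,ori(A,f)); print(f,p,None if q is None else np.round(q,2))
E
```

```text
[[0.26, -0.0, -0.96], [0.96, -0.0, 0.26], [-0.0, -1.0, -0.0]]
0 [0.172, 0.5, 0.55] [-1.54  0.27  0.36  1.25 -0.1   1.63 -1.  ]
0 [0.5, 0.1, 0.55] [-0.72  0.27  0.68  1.3  -0.17  1.63  0.12]
0 [np.float64(0.637), np.float64(-0.0802), 0.3] [-0.22  0.6   0.53  1.46 -0.32  1.16  0.55]
0 [np.float64(0.637), np.float64(-0.0802), 0.029] [-0.03  0.88  0.18  1.68 -0.25  0.6   0.49]
0 [np.float64(0.4535), np.float64(-0.0095), 0.03] [-0.31  0.77  0.4   2.21 -0.96  0.34  1.11]
1 [0.172, 0.5, 0.55] [-0.99  0.29 -0.46  1.23  0.13  1.65  1.92]
1 [0.5, 0.1, 0.55] [ 0.43  0.35 -1.06  1.27  0.31  1.69  2.77]
1 [np.float64(0.637), np.float64(-0.0802), 0.3] [-0.48  0.8   1.14  1.47 -0.74  1.34 -2.23]
1 [np.float64(0.637), np.float64(-0.0802), 0.029] [ 0.4   0.94 -0.56  1.67  0.68  0.74  2.84]
1 [np.float64(0.4535), np.float64(-0.0095), 0.03] [ 0.28  0.77 -0.48  2.19  0.97  0.4   2.33]
```

View pics/ov2.png

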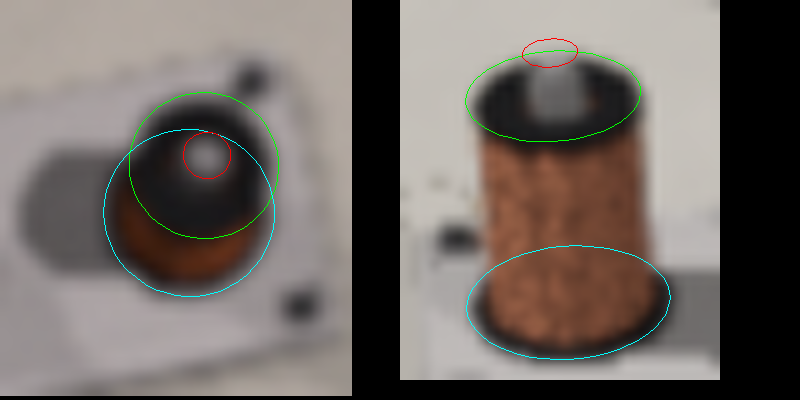

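```bash
sed -i 's/C=np.array(\[.637,-.0802\])/C=np.array([.639,-.0793])/' h.py; python3 - <<'E'
from h import *
manip.servo_line([.165,.60,.55],max_speed=.25)
q=np.array(manip.get_qpos()); print(q.round(2),manip.get_time_s())
q[0]=.06; q[6]=.3; manip.movej(q)
print(manip.get_position(),manip.get_time_s())
for p in([*C,.30],[*C,.15],[*C,.029],[*T,.15],[*T,.03]):
    s=manip.solve_ik(p,ori(A)); print(p,None if s is None else np.round(s,2))
E
```

```text
[-1.38  0.45  0.06  0.96 -0.03  1.73 -0.03] 1.5333
[ 0.61650643 -0.08229196  0.54887789] 4.4167
[np.float64(0.639), np.float64(-0.0793), 0.3] [ 0.05  0.56  0.04  1.45 -0.03  1.14  0.29]
[np.float64(0.639), np.float64(-0.0793), 0.15] [ 0.06  0.71  0.03  1.61 -0.03  0.82  0.3 ]
[np.float64(0.639), np.float64(-0.0793), 0.029] [ 0.07  0.87  0.03  1.67 -0.03  0.6   0.3 ]
[np.float64(0.4535), np.float64(-0.0095), 0.15] [-0.05  0.49  0.01  2.13 -0.01  0.52  0.16]
[np.float64(0.4535), np.float64(-0.0095), 0.03] [ 0.42  0.83 -0.7   2.19  1.13  0.55 -0.97]
```

```bash
python3 - <<'E'
from h import *
manip.movep([*C,.18],ori(A))
im=manip.get_image('side');cv2.imwrite('pics/s1.png',cv2.resize(im[60:230,130:330,::-1],None,fx=3,fy=3)); 
im=manip.get_image('top');cv2.imwrite('pics/t1.png',im[:,:,::-1])
print(manip.get_position(),manip.get_time_s(),manip.get_gripper_width(),manip.get_wrist_force())
xd=np.array([.91,-.415])
for d in(0,.01,.02):
  for z in(.15,.08,.05,.032):
    s=manip.solve_ik([*(T+d*xd),z],ori(A)); print(d,z,None if s is None else np.round(s,2))
E
```

```text
[ 0.64023725 -0.07944979  0.18145197] 5.9 0.08550823961317493 [ 0.36330799  0.57040568 -0.19238922]
0 0.15 [-0.06  0.49  0.03  2.13 -0.03  0.52  0.18]
0 0.08 [-0.06  0.62  0.02  2.18 -0.04  0.34  0.19]
0 0.05 [-0.05  0.69  0.02  2.19 -0.04  0.26  0.19]
0 0.032 [-0.19  0.74  0.22  2.2  -0.62  0.26  0.77]
0.01 0.15 [-0.05  0.5   0.03  2.11 -0.03  0.54  0.19]
0.01 0.08 [-0.05  0.63  0.02  2.16 -0.04  0.35  0.2 ]
0.01 0.05 [-0.04  0.69  0.02  2.17 -0.04  0.28  0.2 ]
0.01 0.032 [-0.04  0.73  0.01  2.18 -0.04  0.24  0.2 ]
0.02 0.15 [-0.04  0.51  0.03  2.08 -0.03  0.55  0.2 ]
0.02 0.08 [-0.04  0.64  0.02  2.13 -0.04  0.37  0.21]
0.02 0.05 [-0.03  0.7   0.02  2.15 -0.04  0.3   0.21]
0.02 0.032 [-0.03  0.73  0.02  2.15 -0.04  0.26  0.21]
```

View pics/s1.png

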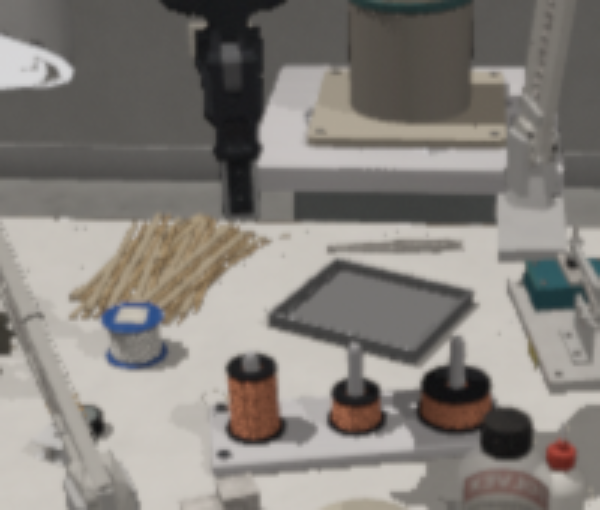

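View pics/t1.png

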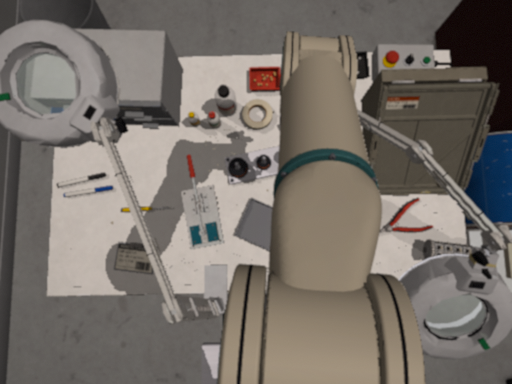

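The gripper hangs over the coil, with its tips near (209,130) in the side view. I compare that with the projected TCP and then descend.

```bash
python3 - <<'E'
from h import *
P=manip.get_position(); print(P,px('side',P),px('side',[P[0],P[1],P[2]+.013]))
r=manip.servo_line([*C,.10],max_speed=.12); print(manip.get_position())
r=manip.servo_line([*C,.029],max_speed=.05,threshold=8)
print(r,manip.get_position(),manip.get_wrist_force(),manip.get_time_s())
im=manip.get_image('side');cv2.imwrite('pics/s2.png',cv2.resize(im[100:230,150:310,::-1],None,fx=4,fy=4))
E
```

```text
[ 0.64023725 -0.07944979  0.18145197] (np.float64(208.98404416582582), np.float64(128.02482287311426)) (np.float64(208.50305301677872), np.float64(121.53193486849234))
[ 0.63964973 -0.07939588  0.10066351]
False [ 0.63928064 -0.0793317   0.0293678 ] [-0.92964715 -0.99153813 -0.94996243] 8.2833
```

View pics/s2.png

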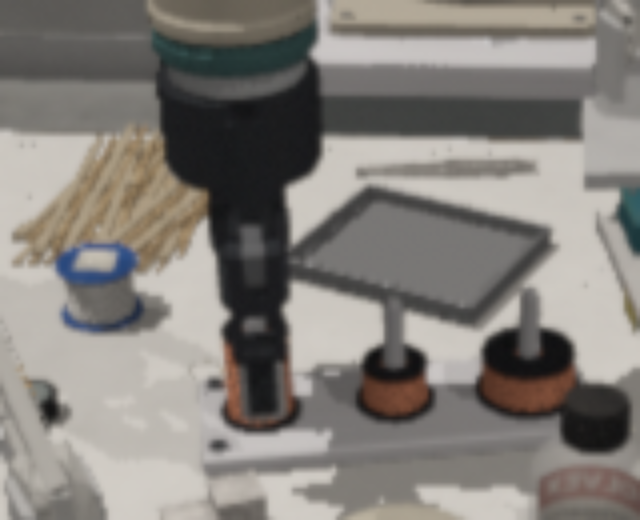

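The front finger, at about (262,390) in the crop, is centred on the drum at about 260. I grasp it and lift.

```bash
python3 - <<'E'
from h import *
manip.grasp()
print(manip.get_gripper_width(),manip.get_position(),manip.get_wrist_force(),manip.get_ft_torque())
p=np.array(manip.get_position())
r=manip.servo_line([*C,.045],max_speed=.04,threshold=15); print(r,manip.get_wrist_force(),manip.get_gripper_width())
if not r:
    r=manip.servo_line([*C,.15],max_speed=.06,threshold=15); print(r,manip.get_wrist_force(),manip.get_gripper_width())
print(manip.get_position(),manip.get_time_s())
im=manip.get_image('side');cv2.imwrite('pics/s3.png',cv2.resize(im[60:230,150:310,::-1],None,fx=3.5,fy=3.5))
E
```

```text
0.032929948964887976 [ 0.63874851 -0.07932179  0.02920108] [-1.77798232  0.12980855  3.12294307] [0.05242093 0.34450567 0.04528903]
False [-0.18443767 -0.54780618 -0.84181254] 0.03282592187343731
False [-0.48260491 -0.1870693  -2.22540336] 0.03264208346752156
[ 0.63877436 -0.07922231  0.14962842] 11.3167
```

View pics/s3.png

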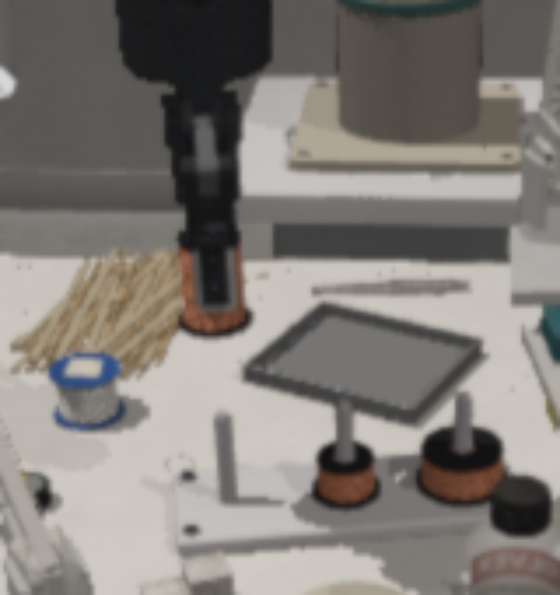

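The coil is off its post, upright between the fingers at crop position (213,290). I move it over the robot-reachable side of the tray and check IK down to the floor.

```bash
python3 - <<'E'
from h import *
xd=np.array([.91,-.415])
for d in(.015,.02,.025):
  for z in(.15,.02,.016):
    s=manip.solve_ik([*(T+d*xd),z],ori(A)); print(d,z,None if s is None else np.round(s,2))
D=T+.022*xd
manip.servo_line([*D,.15],max_speed=.1)
print(manip.get_position(),manip.get_time_s(),manip.get_gripper_width())
manip.servo_line([*D,.07],max_speed=.08)
print(manip.get_position(),manip.get_qpos().round(3) if hasattr(manip.get_qpos(),'round') else manip.get_qpos())
im=manip.get_image('side');cv2.imwrite('pics/s4.png',cv2.resize(im[60:230,150:310,::-1],None,fx=3.5,fy=3.5))
for z in(.05,.03,.02,.016):
    s=manip.solve_ik([*D,z],ori(A)); print(z,None if s is None else np.round(s,3))
print(manip.get_time_s())
E
```

```text
0.015 0.15 [-0.05  0.5   0.03  2.1  -0.03  0.54  0.2 ]
0.015 0.02 [ 0.07  0.76 -0.15  2.16  0.42  0.25 -0.25]
0.015 0.016 [ 0.07  0.77 -0.15  2.16  0.44  0.24 -0.27]
0.02 0.15 [-0.05  0.51  0.03  2.08 -0.03  0.55  0.2 ]
0.02 0.02 [ 0.08  0.76 -0.15  2.15  0.41  0.25 -0.23]
0.02 0.016 [ 0.08  0.77 -0.15  2.15  0.42  0.25 -0.25]
0.025 0.15 [-0.04  0.51  0.03  2.07 -0.03  0.56  0.21]
0.025 0.02 [-0.03  0.76  0.01  2.14 -0.04  0.24  0.22]
0.025 0.016 [ 0.08  0.77 -0.15  2.14  0.41  0.26 -0.23]
[ 0.47405021 -0.01878983  0.14998294] 13.2833 0.03288796064418862
[ 0.47392188 -0.01863642  0.07039545] [-0.035  0.657  0.022  2.133 -0.038  0.351  0.211]
0.05 [-0.032  0.698  0.018  2.142 -0.039  0.302  0.211]
0.03 [-0.03   0.739  0.015  2.148 -0.04   0.255  0.212]
0.02 [-0.029  0.76   0.014  2.15  -0.041  0.232  0.212]
0.016 [ 0.079  0.77  -0.145  2.148  0.419  0.251 -0.241]
14.4833
```

View pics/s4.png

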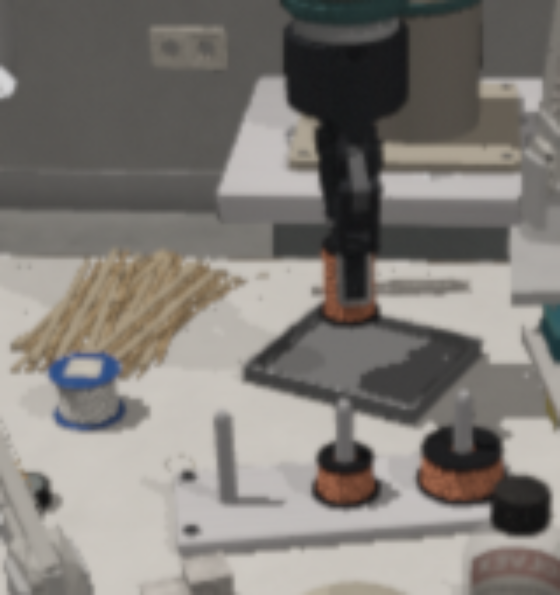

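Wrist joint 6 would end right at its lower limit (0.232 against 0.23). I raise the tool a little and swing the elbow to the right, away from lamp b, to get margin before lowering.

```bash
python3 - <<'E'
from h import *
D=T+.022*np.array([.91,-.415])
manip.servo_line([*D,.13],max_speed=.1)
q=np.array(manip.get_qpos()); q+=np.array([.173,0,-.256,0,.736,.06,-.725]); manip.movej(q)
print(manip.get_position(),R.from_rotvec(manip.get_tool_rot()).as_matrix()[:,1].round(3))
manip.movep([*D,.12],ori(A))
print(manip.get_position(),np.round(manip.get_qpos(),3),manip.get_gripper_width(),manip.get_time_s())
for z in(.05,.03,.02,.016):
    s=manip.solve_ik([*D,z],ori(A)); print(z,None if s is None else np.round(s,3))
E
```

```text
[ 0.49624827 -0.09577862  0.14159017] [ 0.072 -0.229 -0.971]
[ 0.47313428 -0.01892845  0.11952481] [ 0.281  0.594 -0.435  2.095  0.47   0.548 -0.305] 0.032924317479789064 16.3833
0.05 [ 0.193  0.714 -0.313  2.135  0.584  0.375 -0.407]
0.03 [ 0.166  0.751 -0.274  2.142  0.617  0.325 -0.438]
0.02 [ 0.152  0.769 -0.254  2.145  0.634  0.3   -0.453]
0.016 [ 0.146  0.777 -0.246  2.146  0.641  0.29  -0.46 ]
```

Joint 6 now has margin, so I lower the coil until light contact.

```bash
python3 - <<'E'
from h import *
D=T+.022*np.array([.91,-.415])
manip.servo_line([*D,.035],ori(A),max_speed=.06); manip.wait(.2)
print(manip.get_position(),manip.get_wrist_force())
r=manip.servo_line([*D,.016],ori(A),max_speed=.015,threshold=4)
print(r,manip.get_position(),manip.get_wrist_force(),manip.get_time_s(),R.from_rotvec(manip.get_tool_rot()).as_matrix()[:,1].round(3))
im=manip.get_image('side');cv2.imwrite('pics/s5.png',cv2.resize(im[60:230,150:310,::-1],None,fx=3.5,fy=3.5))
E
```

```text
[ 0.47365703 -0.01867152  0.03521153] [-1.03696639e-01 -3.69933684e-04 -1.22516386e+00]
True [ 0.47347235 -0.01863361  0.02013296] [0.17034557 1.27557359 4.67256661] 19.075 [-0. -0. -1.]
```

View pics/s5.png

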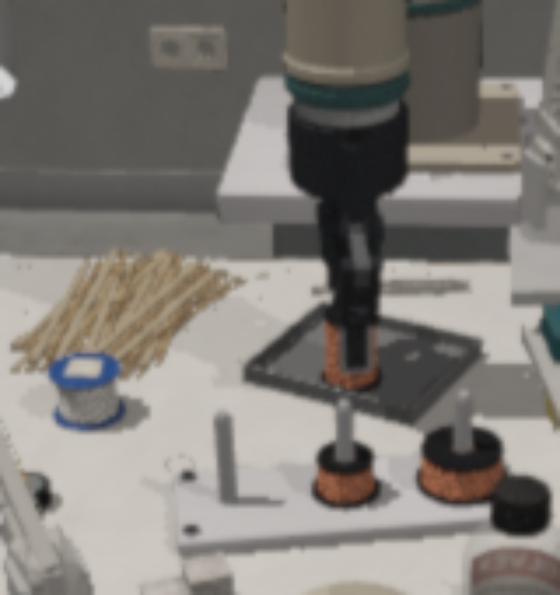

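Contact came at TCP z = 0.0201, exactly the height expected for the tray floor, and the flange stands inside the walls. I release and retreat upwards.

```bash
python3 - <<'E'
from h import *
D=np.array(manip.get_position())[:2]
manip.release(); print(manip.get_gripper_width(),manip.get_position())
manip.servo_line([*D,.09],max_speed=.06); manip.servo_line([*D,.30],max_speed=.15)
q=np.array(manip.get_qpos()); print(q.round(2))
q[0]+=.45; manip.movej(q)
print(manip.get_position(),manip.get_time_s())
for n in('side','top'):
    im=manip.get_image(n)[:,:,::-1]; cv2.imwrite(f'pics/{n}6.png',im)
    c=im[130:220,180:320] if n=='side' else im[135:260,215:325]
    cv2.imwrite(f'pics/{n}6c.png',cv2.resize(c,None,fx=4.5,fy=4.5,interpolation=cv2.INTER_CUBIC))
E
```

```text
0.08539466525993401 [ 0.47275714 -0.01872021  0.01957836]
[ 0.44  0.34 -0.62  1.88  0.24  0.99 -0.09]
[ 0.41844202 -0.22092388  0.29924439] 23.425
```

View pics/side6c.png

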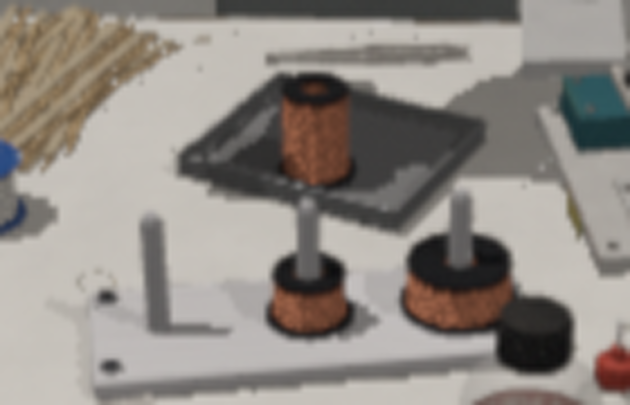

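View pics/top6.png

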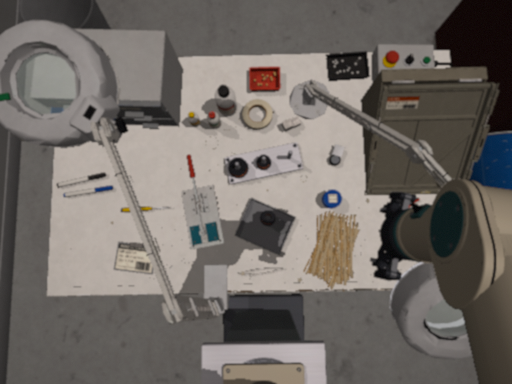

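The coil stands upright in the tray, at side crop (317,130). Both low coils are on their posts and the third post is bare. The arm swung rather close to the right lamp, so I turn back to clear space, raise it, and check the coil's place in the tray numerically.

```bash
python3 - <<'E'
from h import *
print(manip.get_wrist_force())
q=np.array(manip.get_qpos()); q[0]-=.33; manip.movej(q)
p=np.array(manip.get_position()); manip.servo_line([p[0],p[1],.42],max_speed=.15); manip.wait(.3)
print(manip.get_position(),manip.get_wrist_force(),np.round(manip.get_joint_vel(),4).max(),manip.get_time_s())
im=manip.get_image('side')[:,:,::-1]; cv2.imwrite('pics/side7.png',im)
a=cv2.imread('pics/top0.png').astype(int);b=cv2.imread('pics/top6.png').astype(int)
def low(im):
  return [ (lambda m: (m[1].mean()+x0,m[0].mean()+y0))(np.where(im[y0:y1,x0:x1].max(2)<75)) for x0,y0,x1,y1 in((250,150,277,172),(222,150,252,182))]
print(low(a),low(b))
m=(b.max(2)<60).astype(np.uint8)[205:235,255:285]; v,u=np.where(m); u=u.mean()+255; v=v.mean()+205
c=onz('top',u,v,.05)[:2]; y=np.array([.415,.91]);x=np.array([.91,-.415]); print('coil',u,v,c)
g=(b.max(2)<120)&(b.max(2)-b.min(2)<25)
n,l,st,ce=cv2.connectedComponentsWithStats(g.astype(np.uint8)); k=l[225,255]; 
cs,_=cv2.findContours((l==k).astype(np.uint8),cv2.RETR_EXTERNAL,cv2.CHAIN_APPROX_NONE); r=cv2.minAreaRect(cs[0]); print(r)
t=onz('top',*r[0],.007)[:2]
for cc in(c,np.array([.4732,-.0187])): print('in tray',x@(cc-t),y@(cc-t))
E
```

```text
[-0.29564019  0.22365009 -0.57876109]
[ 0.4675378  -0.0718471   0.41951361] [-0.7322035   0.39380828 -0.03954369] 0.0024 25.45
[(np.float64(262.7207792207792), np.float64(162.44155844155844)), (np.float64(237.2236842105263), np.float64(167.56578947368422))] [(np.float64(262.6965517241379), np.float64(162.42758620689656)), (np.float64(237.2439024390244), np.float64(167.5609756097561))]
coil 269.07964601769913 222.27581120943952 [ 0.45955834 -0.02232666]
((255.5, 191.5), (383.0, 511.0), 90.0)
in tray -0.06380725188978055 -0.06637338973834934
in tray -0.05289840204570033 -0.05741184348926032
```

View pics/side7.png

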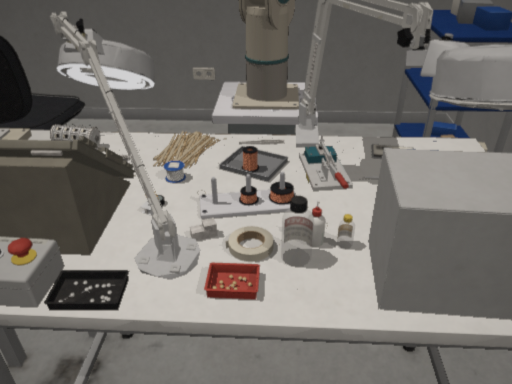

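View pics/top6c.png

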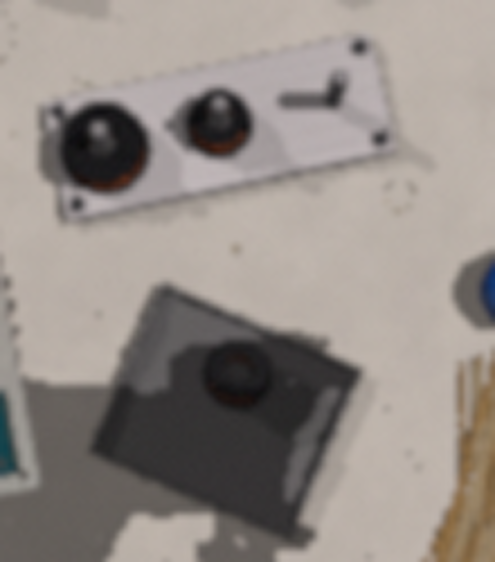

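The automatic tray mask merged with the arm's shadow, so that tray figure and the dark-pixel coil centroid are invalid. From the clear top crop I take the tray corners (165,285), (360,372), (300,540), (92,452) and the coil top at (238,372).

```bash
python3 - <<'E'
from h import *
f=lambda p,z:onz('top',*(np.array(p)/4.5+[214.6,134.6]),z)[:2]
t=np.mean([f(p,.01) for p in((165,285),(360,372),(300,540),(92,452))],0); c=f((238,372),.055)
x=np.array([.91,-.415]);y=np.array([.415,.91])
print(t,c)
for k in(c,np.array([.4732,-.0187])): print(x@(k-t),y@(k-t))
E
```

```text
[ 0.45159424 -0.01329382] [ 0.47212125 -0.01848748]
0.02083495086864983 0.003792472813741919
0.0219048036229255 0.004046762686520552
```

The coil is at 21 to 22 mm in x and 4 mm in y from the tray centre, within the 35 and 45 mm limits. The arm is clear of everything and at rest.

```bash
python3 - <<'E'
from workcell import manip
manip.hand_in(); print(manip.get_time_s())
E
```

```text
the job is handed in; nothing more can be done
the job is handed in; nothing more can be done
```

I lifted the tall coil straight up off its post and carried it over the tray. I lowered it until it touched lightly, then released it and handed the job in at about 25.5 s of the 48 s. The hand-in reports no verdict.

**Last checks:**
- **Coil:** it stands upright on the tray floor. Contact came at tool height 0.0201 m, which matches the expected floor height. It is about 21 mm (x) and 4 mm (y) from the tray's centre; the limits are 35 mm and 45 mm.
- **Low coils:** both are still on their posts, with image shifts below 0.05 px.
- **Arm:** it is clear and at rest at 0.42 m height, and the wrist force reads about 0.

**What failed or disagreed:**
- **First coil position:** the two camera views disagreed by about 13 mm in x. I corrected this using the stand plate's corners and projected circles before grasping.
- **Final tray mask:** it merged with the arm's shadow, so the tray centre comes from corners I read by eye in the top picture.
- **Elbow swing:** while I gave joint 6 more margin, the held coil tilted about 14° and moved about 8 cm sideways for a moment, at about 0.14 m height. It stayed in the grip and came back upright.
- **Retreat:** the arm first swung fairly close to the right lamp. The wrist force there stayed below 1 N, so the tool showed no contact, and I moved the arm back.

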